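# Put the clean vial away, then take up the contaminated bottle with the vial tongs

## Task

While the gripper is still clean, put the purple-capped vial back upright, fully down, in the rack slot that has the purple label clip, and let go of it. Then draw the spring tongs up out of their holder, close their jaws on the small orange-capped bottle in the steel tray, which is contaminated on the outside and must never be touched by the gripper or tipped over, and lift it at least 10 cm above the counter. Finish still holding it there in the tongs, still and upright above its tray, ready to be bagged; leave the other vials in the rack and the white-lidded sample pot where they are.

Things in the scene. Friction and masses are not known exactly. Their poses are not given: they have to be found in the camera images.
- purple_vial: Clear glass vial with a purple cap, 25 mm diameter, 62 mm tall, about 30 g, standing loose on the counter. Origin: centre of its underside; z up along its axis. Solid as a plain cylinder up to the cap.
- rack: Fixed white vial rack, 60 (x) by 196 (y) mm, 28 mm high, grey end cheeks 32 mm high. Origin: centre of its underside. Four bores at x = +4, y = +69, +23, -23, -69 mm, each 28 mm wide, 20 mm deep (floor 8 mm up), a coloured label clip on its -x side. From +y: red (vial in it), empty, yellow (vial in it), empty; the empty two have the purple and blue clips, either way round. Vials reach up to 76 mm.
- purple_slot (a point): Centre of the mouth (the rack's top face, 28 mm over the counter) of the bore with the purple label clip; same axes as the rack. A vial that is fully down has its underside 20 mm below this point.
- red_vial: Bystander: brown vial with a red cap, 27 mm diameter, 66 mm tall, standing loose in the rack. Origin: centre of its underside.
- yellow_vial: Bystander: clear vial with a yellow cap, 25 mm diameter, 58 mm tall, standing loose in the rack. Origin: centre of its underside.
- sample_pot_a: Bystander: sample pot with a white screw lid, 51 mm diameter, 74 mm tall, loose on the counter behind the work. Origin: centre of its underside.
- holder: Fixed tongs holder: a grey base 66 mm (x) by 98 mm (y) and 6 mm thick that carries a white open-topped well, inside 32 mm (x) by 65 mm (y), its rim 50 mm over the counter. The tongs stand in it on the base, jaws down, a few mm free at the sides, their top 155 mm over the counter. Origin: centre of its underside.
- tongs: Stainless spring tongs, 149 mm tall, 100 g, upright in the holder: flat bow on top (top at z = 149 mm), an arm on the +y and one on the -y side with blue grips outside (17 mm wide, z = 74 to 134 mm), black V-cupped rubber jaws below (22 mm tall, 23 mm wide in x). Origin: middle, level with the jaws' feet; z up, y from right arm to left. Relaxed, 39 to 50 mm over the grips, wider lower down.
- tongs_grip (a point): Point midway between the blue grips, 105 mm above the tongs' origin, 44 mm below the bow's top: take the tongs here from above, fingers closing along the tongs' y. Same axes as the tongs. Squeezing closes the jaws, letting off springs them open: each side takes about 1.5 N to begin, 4 to 6 N at the bottle. They lift with a light squeeze, 2 to 3 mm in on each side.
- tongs_jaws (a point): Point midway between the jaws, at half their height, 11 mm above the tongs' origin; same axes as the tongs. Relaxed, the jaws measure 56 mm over all along y, their inner edges 33 mm apart, the middles of the cups 46 mm. Closed on the bottle, the blue grips are parallel, 38 mm over their outer faces.
- jaw_left: The +y arm of the tongs with its blue grip and its jaw, hinged to the bow. Origin: on its hinge, 140 mm above the tongs' origin and 14.5 mm to the +y side.
- jaw_right: The -y arm of the tongs with its blue grip and its jaw; both arms swing alike. Origin: on its hinge, 140 mm above the tongs' origin and 14.5 mm to the -y side.
- tray: Fixed shallow stainless tray, 170 mm (its x) by 125 mm (its y), rim 18 mm over the counter, floor 2.5 mm thick, walls 2.5 mm. Origin: centre of its underside.
- bottle: Small brown bottle with an orange cap, 19 mm diameter, 40 mm tall, about 20 g, standing loose in the tray near its middle; contaminated, to be handled with the tongs only. Origin: centre of its underside; z up along its axis. Solid as a plain cylinder.
Not all that is in view belongs to the job. Leave any green look-alike of the purple_vial alone.

How it is judged:
By the outcome, as a careful person would: the job done as asked, in the order asked, and still so for the second after the job is handed in, while the arm keeps its last pose, push and grip.
It also fails if it takes over 72 s, if anything falls off the work surface, if the arm or the gripper's body presses on something with over 40 N, if the wrist force passes 120 N, or if a joint passes its speed limit or range.

## Robot

A 7-joint arm with a two-finger parallel gripper is mounted at the origin on a cart in front of the work surface, level with it; the furniture and walls round the work are solid. World frame = base frame: x ahead of the robot, y to its left, z up, the work surface at z = 0. Lengths are in m, angles in rad, forces in N, time in s.
With the tool pointing down it reaches from about 0.425 to 1.025 m from the base axis. Payload 9.4 kg.
Tool frame: the origin (TCP) lies at the very end of the fingers, on their centre line; the grasp point (between the pads) lies 19 mm behind it; x points along the fingers, y is the direction in which the jaws open and shut, and the axes are right-handed (so a half turn about x gives the same grasp; the last joint's range is limited). The gripper opens to 85 mm and grips with 20 to 120 N. Pads are 22 mm wide; open, the fingers measure 114 mm over their backs; the gripper's body (76 mm by 85 mm) begins 54 mm behind the grasp point. The pads swing forward as they close: fully open they stand 13 mm farther back than shut.
Start: joints at [-1.421, 0.599, -0.003, 1.599, 0.002, 0.943, -0.08], TCP at [0.163, 0.706, 0.231] pointing down, gripper open.
Joint ranges: [-2.57, 2.57], [-0.35, 1.97], [-1.29, 1.29], [0.11, 2.56], [-1.05, 4.19], [0.11, 1.86], [-2.63, 2.63]. Speed limits (rad/s): [2.22, 2.22, 3.01, 3.01, 3.14, 3.14, 3.14].

## Interface

Orientations are given as a 3x3 rotation matrix whose columns are the frame's x, y, z axes.
In Python, from plant import robot gives the robot as it stands.
- The arm moves only by the shell command python3 -m crank 'ROWS' [FORCE]. ROWS is JSON, a list of rows, each an object of numbers: "tx", "ty", "tz": the shift along the tool's x, y, z in m; "rx", "ry", "rz": the turn, a rotation vector about the tool's x, y, z in degrees; "fingers": the finger opening in m, from 0 to 0.0854. A call has 1 to 5 rows; each row shifts and turns the commanded pose from where the row before left it, along the tool's axes as they then stand; what a row does not reach is not made up. A row lasts 1/10 s, in which the tool goes at most 50 mm and 8.59 degrees, less where a joint would pass 70% of its speed; a pose out of reach is approached as far as the arm can. A call with a gripper value outside its range is refused whole. The fingers move at their own pace and stop on an object; FORCE is the grip in N (left out, the last holds). Time passes only in rows, so rows that do not move let the fingers close. It gives the time, the measured TCP pose, the force and the opening at its end, in the units of the state.
- robot.get_state(): the state, without advancing time (a new reading comes with each control period).
- robot.snapshot(name): name is "scene" or "top"; returns a dict with "img" (480x640x3 uint8, red, green, blue), "fovy" (degrees; the focal length in pixels is half the picture's height over the tangent of half this angle, whatever the lens; pixels are square), "cx", "cy" (the principal point, pixels), "D" ([k1, k2, p1, p2, k3] as OpenCV has them; the pictures are not rectified), "R" (3x3) and "t" (3): a world point X has camera coordinates R X + t. Camera axes: x right, y down, z forward; pixel columns grow to the right and rows downward; lengths in m; the calibration is good to about 2 mm. A picture is of the moment at which its call begins. There is no depth.
- robot.hand_in(): hands the job in, once; it reports no verdict.
Trained networks look in the newest picture that a camera, given by its name, has taken for a name from the list of things; names that differ only in an ending like _2 or _b are one class to them, and where a whole thing is asked for, a point or a joint stands for the part that bears it (a point fixed in the world has none). Each returns a list of dicts, best first, with "confidence" (0 to 1); they miss things now and then, are a little off and sometimes report something else, mostly with a low value. They report only what shows in the picture. A call takes as long as a camera call. They do not tell look-alikes from the thing itself.
- robot.regions_of(target, camera): "mask" (480x640 bool, what is visible of it) and "rect" ([left, top, right, bottom] in pixels, round what is visible of it).
- robot.place_of(target, camera): "centre" ([column, row] in pixels: a listed point, or the origin of a listed thing).
The state is a dict: "time_s": time; "joint_positions": joint angles; "joint_velocities": joint speeds; "joint_torque": joint torques, N m; "position": TCP position; "ee_rot": TCP orientation; "force": force on the tool from outside, world axes, zero at the start; "ft_torque": the same for the moment, N m; "grip_width": finger opening in m.
Only numpy, scipy, OpenCV 4.12 (cv2) and the standard library are available. Lean on these libraries where they do the work, as an engineer would, in place of code of your own. Each camera call takes 0.05 s, during which the arm holds its last target. There are 200 camera calls.

## Working session

There is one attempt and no reset: what is moved stays moved. The work goes in short steps, Python scripts to look and compute and a shell command to move; the robot and the scene stay as the last step left them, time stands still between calls to the robot, and variables do not carry over. Pictures are saved under pics/ and viewed, about 8 in all and at most 12, crops included, and the job is handed in when it is done.

```bash
mkdir -p pics; ls
cat > h.py <<'E'
import numpy as np, cv2
from plant import robot
def cam(s):
    f=240/np.tan(np.radians(s["fovy"])/2)
    return np.array([[f,0,s["cx"]],[0,f,s["cy"]],[0,0,1.]]),np.array(s["D"],float),np.array(s["R"]),np.array(s["t"])
def ray(s,p):
    K,D,R,t=cam(s)
    u=cv2.undistortPoints(np.array([[p]],float),K,D)[0,0]
    d=R.T@np.array([u[0],u[1],1]); return -R.T@t,d/np.linalg.norm(d)
def onz(s,p,z):
    o,d=ray(s,p); return o+d*(z-o[2])/d[2]
def tri(rs):
    A=sum(np.eye(3)-np.outer(d,d) for o,d in rs); b=sum((np.eye(3)-np.outer(d,d))@o for o,d in rs)
    x=np.linalg.solve(A,b); return x,[np.linalg.norm((np.eye(3)-np.outer(d,d))@(x-o)) for o,d in rs]
def proj(s,X):
    K,D,R,t=cam(s); return cv2.projectPoints(np.atleast_2d(np.array(X,float)),cv2.Rodrigues(R)[0],t,K,D)[0][:,0]
E
cat > a.py <<'E'
from h import *
np.set_printoptions(precision=4,suppress=True)
S={c:robot.snapshot(c) for c in("scene","top")}
for c in S: cv2.imwrite(f"pics/{c}0.png",S[c]["img"][:,:,::-1])
for n in "purple_vial purple_slot rack holder tongs tongs_grip tongs_jaws tray bottle red_vial yellow_vial sample_pot_a".split():
    P={c:robot.place_of(n,c) for c in S}
    for c in S: print(n,c,[(np.round(p["centre"],1).tolist(),round(p["confidence"],2)) for p in P[c][:4]])
    if P["scene"] and P["top"]:
        x,e=tri([ray(S[c],P[c][0]["centre"]) for c in S]); print("   ",x,np.round(e,4))
st=robot.get_state();print(st["position"],st["ee_rot"],st["force"],st["grip_width"],st["time_s"])
E
python3 a.py
```

```text
pics
purple_vial scene [([333.0, 312.9], 0.88), ([405.3, 320.1], 0.71), ([368.7, 311.3], 0.58)]
purple_vial top [([411.9, 251.2], 0.75), ([309.3, 245.2], 0.71), ([379.5, 252.2], 0.69), ([356.9, 275.1], 0.62)]
    [ 0.4719 -0.1721  0.0483] [0.0584 0.0584]
purple_slot scene [([191.9, 265.2], 0.59), ([289.0, 288.2], 0.22)]
purple_slot top [([305.0, 250.5], 0.42), ([204.5, 278.8], 0.4), ([478.7, 258.7], 0.32), ([304.3, 255.7], 0.21)]
    [0.4325 0.0706 0.1137] [0.0925 0.0925]
rack scene [([195.4, 280.7], 0.61)]
rack top [([217.0, 280.1], 0.65), ([204.8, 279.1], 0.35)]
    [0.4582 0.2102 0.0007] [0.0048 0.0048]
holder scene [([289.1, 288.4], 0.67)]
holder top [([306.9, 255.1], 0.73), ([396.5, 212.0], 0.71)]
    [0.5106 0.0092 0.0095] [0.003 0.003]
tongs scene []
tongs top [([305.0, 252.0], 0.73), ([216.3, 279.8], 0.46)]
tongs_grip scene [([291.9, 244.1], 0.89), ([208.7, 279.8], 0.45)]
tongs_grip top [([307.7, 245.7], 0.64)]
    [0.513  0.003  0.1097] [0.0002 0.0002]
tongs_jaws scene []
tongs_jaws top [([311.3, 253.3], 0.69)]
tray scene [([464.1, 344.8], 0.61)]
tray top [([473.7, 255.8], 0
[... 151 characters left out ...]
9], 0.8)]
bottle top [([476.9, 260.8], 0.47), ([306.6, 245.6], 0.29)]
    [ 0.4956 -0.375  -0.0028] [0.0012 0.0012]
red_vial scene [([175.4, 268.4], 0.52), ([368.0, 307.3], 0.49)]
red_vial top [([184.8, 279.8], 0.7), ([471.3, 255.6], 0.57)]
    [0.4618 0.2748 0.012 ] [0.0004 0.0004]
yellow_vial scene [([208.4, 280.3], 0.64)]
yellow_vial top [([223.1, 275.5], 0.46)]
    [ 0.4721  0.1931 -0.0013] [0.0007 0.0007]
sample_pot_a scene [([404.8, 294.8], 0.66)]
sample_pot_a top [([399.4, 211.1], 0.63)]
    [ 0.6109 -0.2025 -0.0004] [0.0031 0.0031]
[0.163  0.7064 0.2313] [[ 0.0001  0.2248  0.9744]
 [ 0.      0.9744 -0.2248]
 [-1.      0.      0.0001]] [ 0.1694 -0.3036 -0.09  ] 0.08544352166188883 1.3
```

View pics/scene0.png

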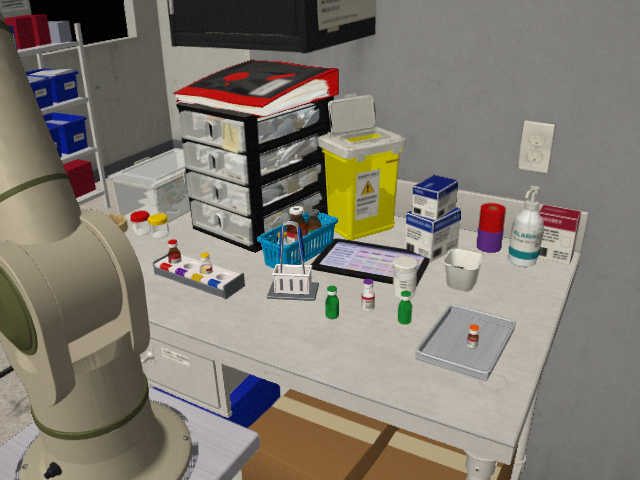

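View pics/top0.png

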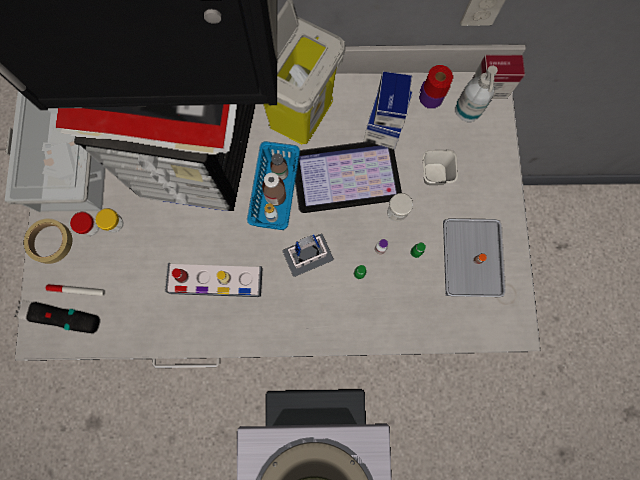

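The scene view shows the purple-capped vial at about (368,295) and two green look-alikes at (332,302) and (405,308). In the top view the purple one is at (382,246) and the greens at (361,272) and (418,250). The rack runs red, empty, yellow, empty from +y. The purple clip is at top (202,289), so purple looks like the second slot. I'll confirm with one enlarged crop.

```bash
cat > b.py <<'E'
from h import *
np.set_printoptions(precision=4,suppress=True)
t=cv2.imread("pics/top0.png"); s=cv2.imread("pics/scene0.png")
r=lambda im,x,y,w,h,W,H: cv2.resize(im[y:y+h,x:x+w],(W,H),interpolation=cv2.INTER_CUBIC)
a=np.hstack([r(t,160,255,110,55,400,200),r(s,145,230,110,75,400,200)])
b=np.hstack([r(t,275,225,70,60,467,400),r(s,320,270,100,60,333,400)])
cv2.imwrite("pics/crop1.png",np.vstack([a,b]))
S={c:robot.snapshot(c) for c in("scene","top")}
x,e=tri([ray(S["scene"],(368.7,311.3)),ray(S["top"],(379.5,252.2))]);print("vial base",x,e)
# caps by colour
def blob(c,lo,hi,box):
    im=cv2.cvtColor(S[c]["img"],cv2.COLOR_RGB2HSV); x0,y0,x1,y1=box
    m=cv2.inRange(im,lo,hi); k=np.zeros_like(m);k[y0:y1,x0:x1]=m[y0:y1,x0:x1]
    ys,xs=np.nonzero(k);print(c,len(xs),xs.min(),xs.max(),ys.min(),ys.max());return xs.mean(),ys.mean()
pu=((125,60,30),(160,255,255)); org=((3,150,100),(18,255,255))
p=[blob("scene",*pu,(355,270,385,300)),blob("top",*pu,(370,235,395,258))];print(p,tri([ray(S["scene"],p[0]),ray(S["top"],p[1])]))
p=[blob("scene",*org,(460,315,490,340)),blob("top",*org,(470,248,492,270))];print(p,tri([ray(S["scene"],p[0]),ray(S["top"],p[1])]))
for n in ("purple_vial","rack","holder","tongs","tray","bottle"):
  for c in S:
    for g in robot.regions_of(n,c)[:4]:
        m=g["mask"].astype(np.uint8); q=cv2.minAreaRect(np.argwhere(m)[:,::-1].astype(np.float32))
        print(n,c,round(g["confidence"],2),np.round(g["rect"]),m.sum(),"box",np.round(cv2.boxPoints(q),1).tolist())
E
python3 b.py
```

```text
vial base [ 0.52   -0.1583 -0.0025] [np.float64(0.0028184886870686976), np.float64(0.002818488687068736)]
scene 48 363 372 278 284
top 61 379 387 239 247
[(np.float64(367.8958333333333), np.float64(280.7916666666667)), (np.float64(383.11475409836066), np.float64(242.91803278688525))] (array([ 0.5257, -0.156 ,  0.0627]), [np.float64(0.00036432314217501303), np.float64(0.0003643231421749683)])
scene 49 470 478 325 339
top 45 479 486 254 260
[(np.float64(473.6734693877551), np.float64(328.2244897959184)), (np.float64(482.1333333333333), np.float64(256.93333333333334))] (array([ 0.4956, -0.3717,  0.0405]), [np.float64(0.0006407293752719291), np.float64(0.0006407293752718394)])
purple_vial scene 0.95 [328. 283. 339. 316.] 392 box [[325.0, 286.0], [338.0, 286.0], [338.0, 318.0], [325.0, 318.0]]
purple_vial scene 0.81 [363. 279. 374. 315.] 374 box [[361.0, 279.0], [374.0, 279.0], [374.0, 311.0], [361.0, 311.0]]
purple_vial scene 0.7 [400. 290. 414. 327.] 413 box [[398.0, 291.0], [412.0, 291.0], [412.0, 324.0], [398.0, 324.0]]
purple_vial top 0.7 [376. 245. 386. 255.] 141 box [[372.799987792
[... 1859 characters left out ...]
6, 242.6999969482422], [301.20001220703125, 260.8999938964844], [295.29998779296875, 261.3999938964844]]
tray scene 0.73 [415. 307. 518. 381.] 4523 box [[413.29998779296875, 358.1000061035156], [434.6000061035156, 294.20001220703125], [517.0999755859375, 321.70001220703125], [495.79998779296875, 385.6000061035156]]
tray top 0.7 [445. 215. 502. 296.] 4582 box [[443.0, 217.0], [504.0, 217.0], [504.0, 296.0], [443.0, 296.0]]
bottle scene 0.76 [466. 325. 476. 349.] 258 box [[465.0, 346.79998779296875], [469.0, 323.20001220703125], [480.5, 325.1000061035156], [476.5, 348.79998779296875]]
bottle top 0.67 [475. 253. 485. 265.] 101 box [[472.0, 260.0], [481.0, 251.0], [487.0, 257.0], [478.0, 266.0]]
```

View pics/crop1.png

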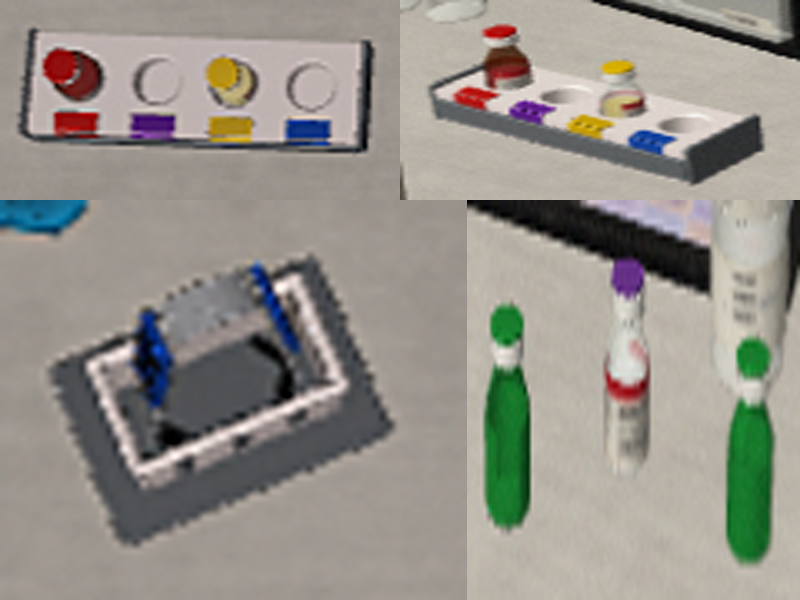

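The crop confirms both choices: the purple clip belongs to the second slot from +y, and the purple cap sits on the middle vial between the two greens. Next I'll work out the exact geometry.

```bash
cat > c.py <<'E'
from h import *
np.set_printoptions(precision=4,suppress=True)
S={c:robot.snapshot(c) for c in("scene","top")}
T=lambda x,y:(160+x/3.636-.36,255+y/3.636-.36); C=lambda x,y:(145+(x-400)/3.636-.36,230+y/2.667-.3)
H=lambda x,y:(275+x/6.67-.43,225+(y-200)/6.667-.43)
for n,a,b in(("purple",(157,81),(567,97)),("blue",(312,87),(683,127))):
    x,e=tri([ray(S["top"],T(*a)),ray(S["scene"],C(*b))]);print(n,x,e, "top@28",onz(S["top"],T(*a),.028),"scene@28",onz(S["scene"],C(*b),.028))
for n,z,pts in(("base",.006,[(50,370),(312,257),(395,425),(125,545)]),("rim",.05,[(90,368),(295,275),(345,385),(143,485)]),("bow",.155,[(165,345),(165,300),(240,270),(255,318)])):
    q=np.array([onz(S["top"],H(*p),z) for p in pts]);print(n,q[:,:2].tolist(),q.mean(0),[np.degrees(np.arctan2(*(v[[0,1]]*[-1,1]))) for v in (q[0]-q[1],q[3]-q[2])],np.linalg.norm(q-np.roll(q,1,0),axis=1))
q=[onz(S["top"],p,z) for p,z in (((445,217),.018),((500,217),.018),((503,296),.018),((445,295),.018))];print("tray",q)
# rack top edge
q=np.array([onz(S["top"],T(*p),.032) for p in ((35,30),(370,42),(25,138),(362,152))]);print("rack",q)
E
python3 c.py
```

```text
purple [0.4652 0.2322 0.0268] [np.float64(0.0002947250410264385), np.float64(0.0002947250410263887)] top@28 [0.4649 0.2322 0.028 ] scene@28 [0.4637 0.2304 0.028 ]
blue [0.4595 0.1407 0.0262] [np.float64(0.0007693022329689126), np.float64(0.0007693022329690086)] top@28 [0.4597 0.1399 0.028 ] scene@28 [0.4565 0.1392 0.028 ]
base [[0.525477904148731, 0.06205509132534433], [0.5627081802899043, -0.026165359705195946], [0.5048081503831231, -0.05270354556304206], [0.46608509617702126, 0.03744821899326885]] [0.5148 0.0052 0.006 ] [np.float64(22.880431594499175), np.float64(23.245063592701566)] [0.0643 0.0958 0.0637 0.0981]
rim [[0.5171329818119207, 0.04628267156739381], [0.5466136361444672, -0.02007046045752545], [0.5101480752277208, -0.03545881251297848], [0.47880498475121663, 0.02959283295005095]] [0.5132 0.0051 0.05  ] [np.float64(23.955547218821263), np.float64(25.72563046774643)] [0.0418 0.0726 0.0396 0.0722]
bow [[0.5025839868740754, 0.01870531769211736], [0.5159759209178097, 0.018573914142176514], [0.5245654848894689, -0.0034062192125716897], [0.5101542073376806, -0.007564413932129972]] [0.5133 0.0066 0.155 ] [np.float64(89.43782375329484), np.float64(106.09483686331436)] [0.0273 0.0134 0.0236 0.015 ]
tray [array([ 0.5922, -0.3037,  0.018 ]), array([ 0.5902, -0.4278,  0.018 ]), array([ 0.4129, -0.418 ,  0.018 ]), array([ 0.4176, -0.2916,  0.018 ])]
rack [[0.4962 0.3052 0.032 ]
 [0.4855 0.1051 0.032 ]
 [0.4316 0.3084 0.032 ]
 [0.4202 0.1095 0.032 ]]
```

```bash
cat >> h.py <<'E'
def plan(p,yaw=None):
    "world target TCP -> tool shift (mm) and rx turn (deg); yaw = world angle of tool y"
    s=robot.get_state();R=np.array(s["ee_rot"]);d=R.T@(np.array(p)-s["position"])
    a=np.degrees(np.arctan2(R[1,1],R[0,1]))
    print("t",round(s["time_s"],2),"pos",np.round(s["position"],4),"yaw",round(a,2),"tilt",np.round(R[:2,0],4),"F",np.round(s["force"],1),"w",round(s["grip_width"],4))
    print("   tool shift mm",np.round(d*1000,1),"" if yaw is None else f"rx {-((yaw-a+180)%360-180):.1f}")
E
A='{"tx":-0.002,"ty":-0.0289,"tz":0.036,"fingers":0.055}'
python3 -m crank '[{"tx":-0.002,"ty":-0.0289,"tz":0.036,"fingers":0.055},{"tx":-0.002,"ty":-0.0289,"tz":0.036},{"tx":-0.002,"ty":-0.0289,"tz":0.036},{"tx":-0.002,"ty":-0.0289,"tz":0.036},{"tx":-0.002,"ty":-0.0289,"tz":0.036}]' && python3 -m crank '[{"tx":-0.002,"ty":-0.0289,"tz":0.036},{"tx":-0.002,"ty":-0.0289,"tz":0.036},{"tx":-0.002,"ty":-0.0289,"tz":0.036},{"tx":-0.002,"ty":-0.0289,"tz":0.036}]' && python3 -c "
from h import *; plan([.524,-.157,.25],86.6)"
```

```text
$[0]: bad value
```

```bash
python3 -m crank '[{"tx":-0.002,"ty":-0.0289,"tz":0.036,"rx":0,"ry":0,"rz":0,"fingers":0.055}]'; python3 -m crank --help | head -20
```

```text
time_s: 2.2
position: [0.1859, 0.6739, 0.2324]
ee_rot: [[-0.003, 0.217, 0.976], [0.002, 0.976, -0.217], [-1.0, 0.002, -0.004]]
force: [1.1, 0.1, 0.1]
grip_width: 0.073invalid input: not JSON, or not a number
```

```bash
python3 -m crank '[{"tx":-0.002,"ty":-0.0289,"tz":0.036,"rx":0,"ry":0,"rz":0,"fingers":0.055},{"tx":-0.002,"ty":-0.0289,"tz":0.036,"rx":0,"ry":0,"rz":0,"fingers":0.055},{"tx":-0.002,"ty":-0.0289,"tz":0.036,"rx":0,"ry":0,"rz":0,"fingers":0.055},{"tx":-0.002,"ty":-0.0289,"tz":0.036,"rx":0,"ry":0,"rz":0,"fingers":0.055},{"tx":-0.002,"ty":-0.0289,"tz":0.036,"rx":0,"ry":0,"rz":0,"fingers":0.055}]' && python3 -m crank '[{"tx":-0.002,"ty":-0.0289,"tz":0.036,"rx":0,"ry":0,"rz":0,"fingers":0.055},{"tx":-0.002,"ty":-0.0289,"tz":0.036,"rx":0,"ry":0,"rz":0,"fingers":0.055},{"tx":-0.002,"ty":-0.0289,"tz":0.036,"rx":0,"ry":0,"rz":0,"fingers":0.055}]' && python3 -c "
from h import *; plan([.524,-.157,.25],86.6)"
```

```text
time_s: 2.7
position: [0.3355, 0.4874, 0.2436]
ee_rot: [[0.0, 0.225, 0.974], [0.0, 0.974, -0.225], [-1.0, 0.0, 0.0]]
force: [1.1, 0.2, 0.1]
grip_width: 0.0553
time_s: 3.0
position: [0.4213, 0.3786, 0.2497]
ee_rot: [[0.0, 0.225, 0.974], [0.0, 0.974, -0.225], [-1.0, 0.001, 0.0]]
force: [0.0, 0.2, 1.3]
grip_width: 0.0547
t 3.0 pos [0.4213 0.3786 0.2497] yaw 77.01 tilt [0.0005 0.0004] F [0.  0.2 1.3] w 0.0547
   tool shift mm [  -0.5 -498.8  220.5] rx -9.6
```

```bash
python3 -m crank '[{"tx":0,"ty":-0.0416,"tz":0.0184,"rx":0,"ry":0,"rz":0,"fingers":0.055},{"tx":0,"ty":-0.0416,"tz":0.0184,"rx":0,"ry":0,"rz":0,"fingers":0.055},{"tx":0,"ty":-0.0416,"tz":0.0184,"rx":0,"ry":0,"rz":0,"fingers":0.055},{"tx":0,"ty":-0.0416,"tz":0.0184,"rx":0,"ry":0,"rz":0,"fingers":0.055},{"tx":0,"ty":-0.0416,"tz":0.0184,"rx":0,"ry":0,"rz":0,"fingers":0.055}]' && python3 -m crank '[{"tx":0,"ty":-0.0416,"tz":0.0184,"rx":0,"ry":0,"rz":0,"fingers":0.055},{"tx":0,"ty":-0.0416,"tz":0.0184,"rx":0,"ry":0,"rz":0,"fingers":0.055},{"tx":0,"ty":-0.0416,"tz":0.0184,"rx":0,"ry":0,"rz":0,"fingers":0.055},{"tx":0,"ty":-0.0416,"tz":0.0184,"rx":0,"ry":0,"rz":0,"fingers":0.055},{"tx":0,"ty":-0.0416,"tz":0.0184,"rx":0,"ry":0,"rz":0,"fingers":0.055}]' && python3 -m crank '[{"tx":0,"ty":-0.0416,"tz":0.0184,"rx":0,"ry":0,"rz":0,"fingers":0.055},{"tx":0,"ty":-0.0416,"tz":0.0184,"rx":0,"ry":0,"rz":0,"fingers":0.055},{"tx":0,"ty":0,"tz":0,"rx":-4.8,"ry":0,"rz":0,"fingers":0.055},{"tx":0,"ty":0,"tz":0,"rx":-4.8,"ry":0,"rz":0,"fingers":0.055},{"tx":0,"ty":0,"tz":0,"rx":0,"ry":0,"rz":0,"fingers":0.055}]' && python3 -c "
from h import *; plan([.524,-.157,.026],86.6)
S={c:robot.snapshot(c) for c in('scene','top')}
for c in S: cv2.imwrite(f'pics/{c}1.png',S[c]['img'][:,:,::-1])
for c,(x,y,z) in(('scene',(.524,-.157,0)),('scene',(.524,-.157,.062)),('top',(.524,-.157,.062))): print(proj(S[c],(x,y,z)))
"
```

```text
time_s: 3.5
position: [0.4633, 0.155, 0.2496]
ee_rot: [[0.001, 0.225, 0.974], [0.0, 0.974, -0.225], [-1.0, 0.0, 0.001]]
force: [1.2, -0.9, -0.4]
grip_width: 0.0552
time_s: 4.0
position: [0.5062, -0.0684, 0.2497]
ee_rot: [[0.001, 0.225, 0.974], [0.0, 0.974, -0.225], [-1.0, 0.0, 0.001]]
force: [1.4, 0.6, -0.5]
grip_width: 0.0548
time_s: 4.5
position: [0.5231, -0.1564, 0.2493]
ee_rot: [[0.0, 0.059, 0.998], [0.0, 0.998, -0.059], [-1.0, 0.0, 0.0]]
force: [-0.6, 0.2, 0.6]
grip_width: 0.0551
t 4.5 pos [ 0.5231 -0.1564  0.2493] yaw 86.63 tilt [0.0002 0.0001] F [-0.6  0.2  0.6] w 0.0551
   tool shift mm [223.3  -0.6   0.9] rx 0.0
[[367.55246459 309.37309487]]
[[368.17583482 281.58757172]]
[[383.43582273 243.85652079]]
```

```bash
python3 -m crank '[{"tx":0.045,"ty":0,"tz":0,"rx":0,"ry":0,"rz":0,"fingers":0.055},{"tx":0.045,"ty":0,"tz":0,"rx":0,"ry":0,"rz":0,"fingers":0.055},{"tx":0.045,"ty":0,"tz":0,"rx":0,"ry":0,"rz":0,"fingers":0.055},{"tx":0.03,"ty":0,"tz":0,"rx":0,"ry":0,"rz":0,"fingers":0.055},{"tx":0.02,"ty":0,"tz":0,"rx":0,"ry":0,"rz":0,"fingers":0.055}]' && python3 -m crank '[{"tx":0.02,"ty":0,"tz":0,"rx":0,"ry":0,"rz":0,"fingers":0.055},{"tx":0.018,"ty":0,"tz":0,"rx":0,"ry":0,"rz":0,"fingers":0.055},{"tx":0,"ty":0,"tz":0,"rx":0,"ry":0,"rz":0,"fingers":0.038},{"tx":0,"ty":0,"tz":0,"rx":0,"ry":0,"rz":0,"fingers":0.024},{"tx":0,"ty":0,"tz":0,"rx":0,"ry":0,"rz":0,"fingers":0.02}]' 20 && python3 -m crank '[{"tx":0,"ty":0,"tz":0,"rx":0,"ry":0,"rz":0,"fingers":0.02},{"tx":0,"ty":0,"tz":0,"rx":0,"ry":0,"rz":0,"fingers":0.02},{"tx":0,"ty":0,"tz":0,"rx":0,"ry":0,"rz":0,"fingers":0.02}]'
```

```text
time_s: 5.1
position: [0.5225, -0.1552, 0.0621]
ee_rot: [[-0.002, 0.06, 0.998], [0.0, 0.998, -0.06], [-1.0, 0.0, -0.002]]
force: [0.3, -0.0, 1.0]
grip_width: 0.055
time_s: 5.6
position: [0.5237, -0.1559, 0.0272]
ee_rot: [[0.001, 0.06, 0.998], [-0.0, 0.998, -0.06], [-1.0, -0.0, 0.001]]
force: [-0.1, 0.5, 0.4]
grip_width: 0.0244
time_s: 5.9
position: [0.5234, -0.156, 0.0268]
ee_rot: [[0.001, 0.059, 0.998], [-0.0, 0.998, -0.059], [-1.0, -0.0, 0.001]]
force: [0.0, 0.8, -0.2]
grip_width: 0.0245
```

```bash
python3 -m crank '[{"tx":0,"ty":0,"tz":0,"rx":0,"ry":0,"rz":0,"fingers":0.05},{"tx":0,"ty":0,"tz":0,"rx":0,"ry":0,"rz":0,"fingers":0.05},{"tx":0,"ty":0,"tz":0,"rx":0,"ry":0,"rz":0,"fingers":0.05},{"tx":0,"ty":0,"tz":0,"rx":7.5,"ry":0,"rz":0,"fingers":0.05},{"tx":0,"ty":0,"tz":0,"rx":7.5,"ry":0,"rz":0,"fingers":0.05}]' && python3 -m crank '[{"tx":0,"ty":0,"tz":0,"rx":7.5,"ry":0,"rz":0,"fingers":0.05},{"tx":0,"ty":0,"tz":0,"rx":7.5,"ry":0,"rz":0,"fingers":0.05},{"tx":0,"ty":0,"tz":0,"rx":7.5,"ry":0,"rz":0,"fingers":0.05},{"tx":0,"ty":0,"tz":0,"rx":7.5,"ry":0,"rz":0,"fingers":0.05},{"tx":0,"ty":0,"tz":0,"rx":7.5,"ry":0,"rz":0,"fingers":0.05}]' && python3 -m crank '[{"tx":0,"ty":0,"tz":0,"rx":7.5,"ry":0,"rz":0,"fingers":0.05},{"tx":0,"ty":0,"tz":0,"rx":7.5,"ry":0,"rz":0,"fingers":0.05},{"tx":0,"ty":0,"tz":0,"rx":7.5,"ry":0,"rz":0,"fingers":0.05},{"tx":0,"ty":0,"tz":0,"rx":7.5,"ry":0,"rz":0,"fingers":0.05},{"tx":0,"ty":0,"tz":0,"rx":7.5,"ry":0,"rz":0,"fingers":0.05}]' && python3 -m crank '[{"tx":0,"ty":0,"tz":0,"rx":0,"ry":0,"rz":0,"fingers":0.036},{"tx":0,"ty":0,"tz":0,"rx":0,"ry":0,"rz":0,"fingers":0.024},{"tx":0,"ty":0,"tz":0,"rx":0,"ry":0,"rz":0,"fingers":0.02},{"tx":0,"ty":0,"tz":0,"rx":0,"ry":0,"rz":0,"fingers":0.02},{"tx":0,"ty":0,"tz":0,"rx":0,"ry":0,"rz":0,"fingers":0.02}]' 25 && python3 -c "
from h import *; plan([.4645,.232,.20],-3.4)"
```

```text
time_s: 6.4
position: [0.5232, -0.156, 0.0263]
ee_rot: [[0.0, 0.321, 0.947], [0.0, 0.947, -0.321], [-1.0, 0.0, 0.0]]
force: [-0.1, 0.1, -0.6]
grip_width: 0.0503
time_s: 6.9
position: [0.5232, -0.1559, 0.0263]
ee_rot: [[0.0, 0.831, 0.556], [0.0, 0.556, -0.831], [-1.0, 0.0, 0.0]]
force: [0.0, -0.5, 0.1]
grip_width: 0.0502
time_s: 7.4
position: [0.5232, -0.1558, 0.0263]
ee_rot: [[0.0, 0.998, -0.064], [0.0, -0.064, -0.998], [-1.0, 0.0, -0.0]]
force: [0.1, -0.7, 0.3]
grip_width: 0.0499
time_s: 7.9
position: [0.5232, -0.156, 0.0264]
ee_rot: [[0.0, 0.998, -0.058], [0.0, -0.058, -0.998], [-1.0, 0.0, -0.0]]
force: [-0.3, 0.1, 0.6]
grip_width: 0.0243
t 7.9 pos [ 0.5232 -0.156   0.0264] yaw -3.34 tilt [0.0002 0.0002] F [-0.3  0.1  0.6] w 0.0243
   tool shift mm [-173.6  -81.2 -383.9] rx 0.1
```

```bash
python3 -m crank '[{"tx":-0.02,"ty":0,"tz":0,"rx":0,"ry":0,"rz":0,"fingers":0.02},{"tx":-0.045,"ty":0,"tz":0,"rx":0,"ry":0,"rz":0,"fingers":0.02},{"tx":-0.045,"ty":0,"tz":0,"rx":0,"ry":0,"rz":0,"fingers":0.02},{"tx":-0.045,"ty":0,"tz":0,"rx":0,"ry":0,"rz":0,"fingers":0.02},{"tx":-0.04,"ty":0,"tz":0,"rx":0,"ry":0,"rz":0,"fingers":0.02}]' && python3 -m crank '[{"tx":0,"ty":-0.009,"tz":-0.0426,"rx":0,"ry":0,"rz":0,"fingers":0.02},{"tx":0,"ty":-0.009,"tz":-0.0426,"rx":0,"ry":0,"rz":0,"fingers":0.02},{"tx":0,"ty":-0.009,"tz":-0.0426,"rx":0,"ry":0,"rz":0,"fingers":0.02},{"tx":0,"ty":-0.009,"tz":-0.0426,"rx":0,"ry":0,"rz":0,"fingers":0.02},{"tx":0,"ty":-0.009,"tz":-0.0426,"rx":0,"ry":0,"rz":0,"fingers":0.02}]' && python3 -m crank '[{"tx":0,"ty":-0.009,"tz":-0.0426,"rx":0,"ry":0,"rz":0,"fingers":0.02},{"tx":0,"ty":-0.009,"tz":-0.0426,"rx":0,"ry":0,"rz":0,"fingers":0.02},{"tx":0.03,"ty":-0.009,"tz":-0.0381,"rx":0,"ry":0,"rz":0,"fingers":0.02},{"tx":0.035,"ty":-0.009,"tz":-0.0381,"rx":0,"ry":0,"rz":0,"fingers":0.02},{"tx":0.045,"ty":0,"tz":-0.01,"rx":0,"ry":0,"rz":0,"fingers":0.02}]'
python3 - <<'E'
from h import *
plan([.4645,.232,.06],-3.4)
S={c:robot.snapshot(c) for c in('scene','top')}
s,t=S['scene']['img'][:,:,::-1],S['top']['img'][:,:,::-1]
r=lambda im,x,y,w,h,W,H: cv2.resize(im[y:y+h,x:x+w],(W,H),interpolation=cv2.INTER_CUBIC)
cv2.imwrite("pics/crop2.png",np.hstack([r(s,150,210,90,90,400,400),r(t,160,220,90,90,400,400)]))
p=np.array(robot.get_state()["position"])
for c in S:
    print(c,"vial base axis",proj(S[c],[p+[0,0,-.026],p+[0,0,.036]]).round(1).tolist(), "slot",proj(S[c],(.4645,.232,.028)).round(1))
    g=robot.regions_of("purple_vial",c); print([(round(q["confidence"],2),q["rect"]) for q in g])
E
```

```text
time_s: 8.4
position: [0.5228, -0.1562, 0.2233]
ee_rot: [[0.0, 0.998, -0.059], [-0.0, -0.059, -0.998], [-1.0, 0.0, 0.0]]
force: [0.5, 0.8, -0.8]
grip_width: 0.0242
time_s: 8.9
position: [0.4902, 0.0609, 0.2214]
ee_rot: [[0.0, 0.998, -0.059], [0.0, -0.059, -0.998], [-1.0, 0.0, -0.0]]
force: [0.5, 0.7, -0.5]
grip_width: 0.0243
time_s: 9.4
position: [0.4647, 0.2359, 0.1123]
ee_rot: [[0.001, 0.999, -0.052], [0.003, -0.052, -0.999], [-1.0, 0.001, -0.003]]
force: [0.7, 1.8, -0.3]
grip_width: 0.0242
t 9.4 pos [0.4647 0.2359 0.1123] yaw -3.0 tilt [0.0013 0.0028] F [ 0.7  1.8 -0.3] w 0.0242
   tool shift mm [52.3 -0.   4. ] rx 0.4
scene vial base axis [[186.7, 243.1], [183.2, 215.9]] slot [[190.2 265.8]]
[(0.96, [324.9, 285.3, 337.8, 317.7]), (0.64, [397.6, 292.2, 409.0, 323.9]), (0.49, [181.1, 212.1, 190.1, 245.3])]
top vial base axis [[197.2, 274.2], [190.0, 269.4]] slot [[202.9 277.1]]
[(0.67, [351.3, 267.5, 368.1, 280.0]), (0.65, [408.3, 244.5, 423.7, 258.8]), (0.46, [194.2, 270.1, 202.8, 281.7])]
```

View pics/crop2.png

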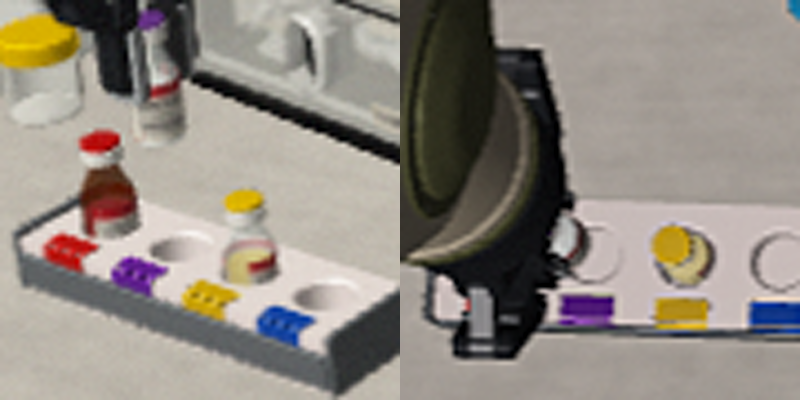

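The crop shows the vial hanging upright in the fingers, its base at scene (186.5,242), with the purple bore below at (191,266). I'll move over the bore and insert it slowly.

```bash
python3 -m crank '[{"tx":0.02,"ty":0,"tz":0.004,"rx":0,"ry":0,"rz":0,"fingers":0.02},{"tx":0.02,"ty":0,"tz":0,"rx":0,"ry":0,"rz":0,"fingers":0.02},{"tx":0.012,"ty":0,"tz":0,"rx":0,"ry":0,"rz":0,"fingers":0.02},{"tx":0,"ty":0,"tz":0,"rx":0,"ry":0,"rz":0,"fingers":0.02}]' && python3 -c "
from h import *; plan([.4645,.232,.05],-3.4)" && python3 -m crank '[{"tx":0.004,"ty":0,"tz":0,"rx":0,"ry":0,"rz":0,"fingers":0.02},{"tx":0.003,"ty":0,"tz":0,"rx":0,"ry":0,"rz":0,"fingers":0.02},{"tx":0,"ty":0,"tz":0,"rx":0,"ry":0,"rz":0,"fingers":0.02}]' && python3 -c "
from h import *; plan([.4645,.232,.034],-3.4)"
```

```text
time_s: 10.0
position: [0.4662, 0.2253, 0.0623]
ee_rot: [[0.001, 0.998, -0.062], [0.0, -0.062, -0.998], [-1.0, 0.001, -0.001]]
force: [0.3, 0.4, -0.5]
grip_width: 0.024
t 10.0 pos [0.4662 0.2253 0.0623] yaw -3.54 tilt [0.0013 0.0005] F [ 0.3  0.4 -0.5] w 0.024
   tool shift mm [12.3 -2.1 -6.6] rx -0.1
time_s: 10.3
position: [0.4655, 0.2268, 0.0546]
ee_rot: [[0.001, 0.998, -0.059], [0.001, -0.059, -0.998], [-1.0, 0.001, -0.001]]
force: [-0.5, -0.3, -0.1]
grip_width: 0.0245
t 10.3 pos [0.4655 0.2268 0.0546] yaw -3.41 tilt [0.0009 0.0006] F [-0.5 -0.3 -0.1] w 0.0245
   tool shift mm [20.6 -1.3 -5.2] rx -0.0
```

```bash
python3 -m crank '[{"tx":-0.002,"ty":-0.001,"tz":-0.0052,"rx":0,"ry":0,"rz":0,"fingers":0.02},{"tx":0,"ty":0,"tz":0,"rx":0,"ry":0,"rz":0,"fingers":0.02},{"tx":0.002,"ty":0,"tz":0,"rx":0,"ry":0,"rz":0,"fingers":0.02},{"tx":0.002,"ty":0,"tz":0,"rx":0,"ry":0,"rz":0,"fingers":0.02},{"tx":0.002,"ty":0,"tz":0,"rx":0,"ry":0,"rz":0,"fingers":0.02}]' && python3 -c "
from h import *; plan([.4645,.232,.034],-3.4)"
```

```text
time_s: 10.8
position: [0.465, 0.2323, 0.0499]
ee_rot: [[0.001, 0.998, -0.059], [0.0, -0.059, -0.998], [-1.0, 0.001, -0.0]]
force: [1.8, 1.9, 1.4]
grip_width: 0.0242
t 10.8 pos [0.465  0.2323 0.0499] yaw -3.39 tilt [0.001  0.0003] F [1.8 1.9 1.4] w 0.0242
   tool shift mm [15.9 -0.5  0.3] rx 0.0
```

```bash
python3 -m crank '[{"tx":0.003,"ty":0,"tz":0,"rx":0,"ry":0,"rz":0,"fingers":0.02},{"tx":0.003,"ty":0,"tz":0,"rx":0,"ry":0,"rz":0,"fingers":0.02},{"tx":0.003,"ty":0,"tz":0,"rx":0,"ry":0,"rz":0,"fingers":0.02}]' && python3 -m crank '[{"tx":0.003,"ty":0,"tz":0,"rx":0,"ry":0,"rz":0,"fingers":0.02},{"tx":0.002,"ty":0,"tz":0,"rx":0,"ry":0,"rz":0,"fingers":0.02},{"tx":0.001,"ty":0,"tz":0,"rx":0,"ry":0,"rz":0,"fingers":0.02},{"tx":0,"ty":0,"tz":0,"rx":0,"ry":0,"rz":0,"fingers":0.02}]' && python3 -c "
from h import *; plan([.4645,.232,.034],-3.4)"
```

```text
time_s: 11.1
position: [0.465, 0.2323, 0.0408]
ee_rot: [[0.001, 0.998, -0.059], [0.0, -0.059, -0.998], [-1.0, 0.001, -0.0]]
force: [3.1, 2.7, 1.4]
grip_width: 0.0241
time_s: 11.5
position: [0.465, 0.2322, 0.0349]
ee_rot: [[0.001, 0.998, -0.059], [0.0, -0.059, -0.998], [-1.0, 0.001, -0.0]]
force: [5.0, 3.4, -1.9]
grip_width: 0.0241
t 11.5 pos [0.465  0.2322 0.0349] yaw -3.39 tilt [0.0009 0.0002] F [ 5.   3.4 -1.9] w 0.0241
   tool shift mm [ 0.9 -0.5  0.3] rx 0.0
```

```bash
python3 -m crank '[{"tx":0.0005,"ty":0.001,"tz":-0.0007,"rx":0,"ry":0,"rz":0,"fingers":0.02},{"tx":0,"ty":0,"tz":0,"rx":0,"ry":0,"rz":0,"fingers":0.02}]' && python3 -m crank '[{"tx":0,"ty":0,"tz":0,"rx":0,"ry":0,"rz":0,"fingers":0.03},{"tx":0,"ty":0,"tz":0,"rx":0,"ry":0,"rz":0,"fingers":0.045},{"tx":0,"ty":0,"tz":0,"rx":0,"ry":0,"rz":0,"fingers":0.05},{"tx":0,"ty":0,"tz":0,"rx":0,"ry":0,"rz":0,"fingers":0.05}]' && python3 -m crank '[{"tx":-0.02,"ty":0,"tz":0,"rx":0,"ry":0,"rz":0,"fingers":0.05},{"tx":-0.045,"ty":0,"tz":0,"rx":0,"ry":0,"rz":0,"fingers":0.05},{"tx":-0.045,"ty":0,"tz":0,"rx":0,"ry":0,"rz":0,"fingers":0.05},{"tx":-0.045,"ty":0,"tz":0,"rx":0,"ry":0,"rz":0,"fingers":0.07},{"tx":-0.04,"ty":0,"tz":0,"rx":0,"ry":0,"rz":0,"fingers":0.07}]' && python3 -c "
from h import *; plan([.513,.003,.23],-66.5)"
```

```text
time_s: 11.7
position: [0.4651, 0.2324, 0.0343]
ee_rot: [[-0.001, 0.998, -0.059], [-0.0, -0.059, -0.998], [-1.0, -0.001, 0.0]]
force: [1.4, 1.6, 0.9]
grip_width: 0.0239
time_s: 12.1
position: [0.4651, 0.2325, 0.0344]
ee_rot: [[-0.001, 0.998, -0.059], [-0.0, -0.059, -0.998], [-1.0, -0.001, 0.0]]
force: [0.1, -0.5, 0.5]
grip_width: 0.0499
time_s: 12.6
position: [0.4652, 0.2323, 0.2314]
ee_rot: [[-0.0, 0.998, -0.06], [-0.0, -0.06, -0.998], [-1.0, -0.0, 0.0]]
force: [0.4, 0.8, -0.2]
grip_width: 0.0701
t 12.6 pos [0.4652 0.2323 0.2314] yaw -3.42 tilt [-0.0001 -0.0003] F [ 0.4  0.8 -0.2] w 0.0701
   tool shift mm [  1.5  61.4 226. ] rx 63.1
```

```bash
python3 -m crank '[{"tx":0,"ty":0.012,"tz":0.045,"rx":0,"ry":0,"rz":0,"fingers":0.07},{"tx":0,"ty":0.012,"tz":0.045,"rx":0,"ry":0,"rz":0,"fingers":0.07},{"tx":0,"ty":0.012,"tz":0.045,"rx":0,"ry":0,"rz":0,"fingers":0.07},{"tx":0,"ty":0.012,"tz":0.045,"rx":0,"ry":0,"rz":0,"fingers":0.07},{"tx":0,"ty":0.012,"tz":0.045,"rx":0,"ry":0,"rz":0,"fingers":0.07}]' && python3 -m crank '[{"tx":0,"ty":0,"tz":0,"rx":8,"ry":0,"rz":0,"fingers":0.07},{"tx":0,"ty":0,"tz":0,"rx":8,"ry":0,"rz":0,"fingers":0.07},{"tx":0,"ty":0,"tz":0,"rx":8,"ry":0,"rz":0,"fingers":0.07},{"tx":0,"ty":0,"tz":0,"rx":8,"ry":0,"rz":0,"fingers":0.07}]' && python3 -m crank '[{"tx":0,"ty":0,"tz":0,"rx":8,"ry":0,"rz":0,"fingers":0.07},{"tx":0,"ty":0,"tz":0,"rx":8,"ry":0,"rz":0,"fingers":0.07},{"tx":0,"ty":0,"tz":0,"rx":8,"ry":0,"rz":0,"fingers":0.07},{"tx":0,"ty":0,"tz":0,"rx":7.1,"ry":0,"rz":0,"fingers":0.07}]'
python3 - <<'E'
from h import *
np.set_printoptions(precision=4,suppress=True)
plan([.5135,.004,.20],-66.6)
S={c:robot.snapshot(c) for c in('scene','top')}
s,t=S['scene']['img'][:,:,::-1],S['top']['img'][:,:,::-1]
r=lambda im,x,y,w,h,W,H: cv2.resize(im[y:y+h,x:x+w],(W,H),interpolation=cv2.INTER_CUBIC)
cv2.imwrite("pics/crop3.png",np.hstack([r(s,150,200,180,120,700,467)]))
for c,z in(('scene',None),('top',.11)):
    im=cv2.cvtColor(cv2.imread(f"pics/{c}0.png"),cv2.COLOR_BGR2HSV); m=cv2.inRange(im,(105,120,40),(128,255,255)); k=np.zeros_like(m)
    x0,y0,x1,y1=(275,215,315,275) if c=='scene' else (285,228,330,266); k[y0:y1,x0:x1]=m[y0:y1,x0:x1]
    n,l,st,ce=cv2.connectedComponentsWithStats(k)
    for i in range(1,n):
        if st[i,4]>5: print(c,st[i],ce[i],onz(S[c],ce[i],.11))
for X in ([.465,.2325,.008],[.465,.2325,.07]): print(proj(S['scene'],X))
print([(round(q["confidence"],2),np.round(q["rect"])) for q in robot.regions_of("purple_vial","scene")])
E
```

```text
time_s: 13.1
position: [0.5119, 0.0029, 0.2296]
ee_rot: [[-0.0, 0.998, -0.059], [0.0, -0.059, -0.998], [-1.0, -0.0, -0.0]]
force: [1.6, -0.3, -0.0]
grip_width: 0.0697
time_s: 13.5
position: [0.5117, 0.0042, 0.2294]
ee_rot: [[-0.0, 0.811, -0.585], [0.0, -0.585, -0.811], [-1.0, -0.0, -0.0]]
force: [-0.0, 0.4, -0.4]
grip_width: 0.0702
time_s: 13.9
position: [0.5117, 0.0046, 0.2294]
ee_rot: [[-0.0, 0.394, -0.919], [0.0, -0.919, -0.394], [-1.0, -0.0, 0.0]]
force: [-0.2, -0.3, -0.1]
grip_width: 0.0696
t 13.9 pos [0.5117 0.0046 0.2294] yaw -66.82 tilt [-0.0003  0.0003] F [-0.2 -0.3 -0.1] w 0.0696
   tool shift mm [29.4  1.3 -1.4] rx -0.2
scene [279 227   3  31  54] [279.8704 242.1296] [0.5094 0.0284 0.11  ]
scene [298 228   7  31  90] [300.8    242.9778] [ 0.5249 -0.0104  0.11  ]
top [313 235   7  13  25] [315.72 240.96] [ 0.5224 -0.0133  0.11  ]
top [296 242   5  14  35] [297.8    248.4286] [0.5076 0.0233 0.11  ]
[[191.2796 273.7815]]
[[187.9194 248.0646]]
[(0.87, array([326., 287., 340., 320.])), (0.71, array([186., 249., 196., 271.])), (0.65, array([399., 292., 410., 326.]))]
```

View pics/crop3.png

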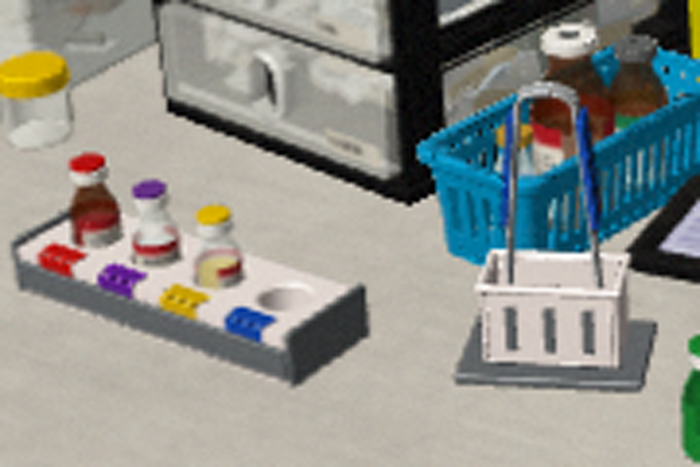

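The purple vial is down in its slot, with its cap at scene (188,247) against a prediction of (188,248), and it has been released. The tongs are upright in the holder, with the blue grips' midpoint at about (0.5145, 0.0045) and a yaw of about 22.5°. Now descending on them.

```bash
python3 -m crank '[{"tx":0,"ty":0.0012,"tz":-0.0028,"rx":0.5,"ry":0,"rz":0,"fingers":0.07},{"tx":0.035,"ty":0,"tz":0,"rx":0,"ry":0,"rz":0,"fingers":0.07},{"tx":0.035,"ty":0,"tz":0,"rx":0,"ry":0,"rz":0,"fingers":0.07},{"tx":0.035,"ty":0,"tz":0,"rx":0,"ry":0,"rz":0,"fingers":0.07}]' && python3 -m crank '[{"tx":0.02,"ty":0,"tz":0,"rx":0,"ry":0,"rz":0,"fingers":0.07},{"tx":0.012,"ty":0,"tz":0,"rx":0,"ry":0,"rz":0,"fingers":0.07},{"tx":0,"ty":0,"tz":0,"rx":0,"ry":0,"rz":0,"fingers":0.055},{"tx":0,"ty":0,"tz":0,"rx":0,"ry":0,"rz":0,"fingers":0.05}]' 20 && python3 -c "
from h import *; plan([.5145,.0045,.092],-67.5)"
```

```text
time_s: 14.45
position: [0.5155, 0.0048, 0.1236]
ee_rot: [[0.001, 0.393, -0.919], [0.001, -0.919, -0.393], [-1.0, -0.0, -0.001]]
force: [0.4, 1.2, -0.7]
grip_width: 0.0701
time_s: 14.85
position: [0.5154, 0.0043, 0.0929]
ee_rot: [[0.0, 0.391, -0.92], [0.0, -0.92, -0.391], [-1.0, -0.0, -0.0]]
force: [-0.7, -0.3, -0.1]
grip_width: 0.0502
t 14.85 pos [0.5154 0.0043 0.0929] yaw -66.96 tilt [0.0003 0.0004] F [-0.7 -0.3 -0.1] w 0.0502
   tool shift mm [ 0.9 -0.6  0.7] rx 0.5
```

```bash
python3 -m crank '[{"tx":0,"ty":0,"tz":0,"rx":0,"ry":0,"rz":0,"fingers":0.046},{"tx":0,"ty":0,"tz":0,"rx":0,"ry":0,"rz":0,"fingers":0.046},{"tx":0,"ty":0,"tz":0,"rx":0,"ry":0,"rz":0,"fingers":0.043},{"tx":0,"ty":0,"tz":0,"rx":0,"ry":0,"rz":0,"fingers":0.043}]' && python3 -m crank '[{"tx":0,"ty":0,"tz":0,"rx":0,"ry":0,"rz":0,"fingers":0.0405},{"tx":0,"ty":0,"tz":0,"rx":0,"ry":0,"rz":0,"fingers":0.0405},{"tx":0,"ty":0,"tz":0,"rx":0,"ry":0,"rz":0,"fingers":0.0405}]' && python3 -m crank '[{"tx":-0.005,"ty":0,"tz":0,"rx":0,"ry":0,"rz":0,"fingers":0.0405},{"tx":-0.01,"ty":0,"tz":0,"rx":0,"ry":0,"rz":0,"fingers":0.0405},{"tx":-0.01,"ty":0,"tz":0,"rx":0,"ry":0,"rz":0,"fingers":0.0405},{"tx":0,"ty":0,"tz":0,"rx":0,"ry":0,"rz":0,"fingers":0.0405}]'
python3 - <<'E'
from h import *
np.set_printoptions(precision=4,suppress=True)
plan([.5145,.0045,.25])
S={c:robot.snapshot(c) for c in('scene','top')}
for n in("tongs_grip","tongs_jaws"):
  for c in S: print(n,c,[(np.round(p["centre"],1),round(p["confidence"],2)) for p in robot.place_of(n,c)[:2]])
g=robot.regions_of("tongs","scene");print([(round(q["confidence"],2),np.round(q["rect"])) for q in g])
p=np.array(robot.get_state()["position"]);print(proj(S["scene"],[p+[0,0,.063],p+[0,0,-.086+.05]]))
E
```

```text
time_s: 15.25
position: [0.5159, 0.0043, 0.0933]
ee_rot: [[0.002, 0.391, -0.92], [-0.0, -0.92, -0.391], [-1.0, 0.001, -0.002]]
force: [0.9, -1.0, 6.1]
grip_width: 0.0432
time_s: 15.55
position: [0.5161, 0.0044, 0.0935]
ee_rot: [[0.002, 0.391, -0.92], [0.0, -0.92, -0.391], [-1.0, 0.001, -0.002]]
force: [0.6, -1.0, 9.3]
grip_width: 0.0405
time_s: 15.95
position: [0.5157, 0.0046, 0.1189]
ee_rot: [[0.002, 0.391, -0.92], [0.0, -0.92, -0.391], [-1.0, 0.001, -0.002]]
force: [-0.3, 0.2, -1.7]
grip_width: 0.0403
t 15.95 pos [0.5157 0.0046 0.1189] yaw -66.98 tilt [0.0019 0.0002] F [-0.3  0.2 -1.7] w 0.0403
   tool shift mm [-131.1   -0.3    0.9] 
tongs_grip scene [(array([291.9, 232.3]), 0.92), (array([174.8, 273.3]), 0.31)]
tongs_grip top [(array([305.1, 239.7]), 0.47)]
tongs_jaws scene [(array([292.8, 270.2]), 0.59), (array([288.7, 233.3]), 0.47)]
tongs_jaws top [(array([309.6, 249.3]), 0.45)]
[(0.79, array([280., 209., 303., 276.]))]
[[290.2436 210.452 ]
 [292.2386 256.4875]]
```

```bash
python3 -m crank '[{"tx":-0.015,"ty":0,"tz":0,"rx":0,"ry":0,"rz":0,"fingers":0.0405},{"tx":-0.025,"ty":0,"tz":0,"rx":0,"ry":0,"rz":0,"fingers":0.0405},{"tx":-0.03,"ty":0,"tz":0,"rx":0,"ry":0,"rz":0,"fingers":0.0405},{"tx":-0.03,"ty":0,"tz":0,"rx":0,"ry":0,"rz":0,"fingers":0.0405},{"tx":-0.02,"ty":0,"tz":0,"rx":0,"ry":0,"rz":0,"fingers":0.0405}]' && python3 -m crank '[{"tx":0,"ty":0,"tz":0,"rx":0,"ry":0,"rz":0,"fingers":0.0405},{"tx":0,"ty":0,"tz":0,"rx":0,"ry":0,"rz":0,"fingers":0.0405}]'
python3 - <<'E'
from h import *
np.set_printoptions(precision=4,suppress=True)
plan([.4956,-.372,.24])
S={c:robot.snapshot(c) for c in('scene','top')}
P={c:robot.place_of("tongs_jaws",c) for c in S}
for c in S: print(c,[(np.round(p["centre"],1),round(p["confidence"],2)) for p in P[c][:2]])
p=np.array(robot.get_state()["position"]);print(proj(S["scene"],[p+[0,0,.063],p-[0,0,.075],p-[0,0,.086]]))
s=S['scene']['img'][:,:,::-1]; cv2.imwrite("pics/crop4.png",cv2.resize(s[160:300,230:350],(480,560),interpolation=cv2.INTER_CUBIC))
E
```

```text
time_s: 16.8
position: [0.5153, 0.0041, 0.239]
ee_rot: [[0.001, 0.39, -0.921], [-0.0, -0.921, -0.39], [-1.0, 0.0, -0.001]]
force: [1.0, 0.7, -1.4]
grip_width: 0.0405
time_s: 17.0
position: [0.5149, 0.0049, 0.2371]
ee_rot: [[0.0, 0.391, -0.92], [0.0, -0.92, -0.391], [-1.0, -0.0, -0.0]]
force: [0.6, 0.8, -1.3]
grip_width: 0.0406
t 17.0 pos [0.5149 0.0049 0.2371] yaw -66.96 tilt [0.     0.0005] F [ 0.6  0.8 -1.3] w 0.0406
   tool shift mm [ -3.1 339.3 165.3] 
scene [(array([289.8, 217.3]), 0.74)]
top [(array([306.3, 238.1]), 0.51)]
[[287.592  150.303 ]
 [290.5392 219.4531]
 [290.7646 224.6667]]
```

View pics/crop4.png

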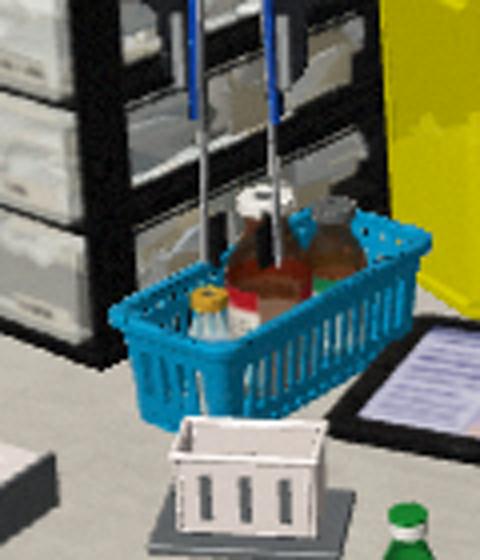

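The crop shows the tongs clear of the holder and hanging straight, jaws at scene (290.3,219.8) against a prediction of (290.5,219.5). Next I carry them over the tray.

```bash
python3 -m crank '[{"tx":0,"ty":0.015,"tz":0.0074,"rx":0,"ry":0,"rz":0,"fingers":0.0405},{"tx":0,"ty":0.0308,"tz":0.0152,"rx":0,"ry":0,"rz":0,"fingers":0.0405},{"tx":0,"ty":0.0308,"tz":0.0152,"rx":0,"ry":0,"rz":0,"fingers":0.0405},{"tx":0,"ty":0.0308,"tz":0.0152,"rx":0,"ry":0,"rz":0,"fingers":0.0405}]' && python3 -m crank '[{"tx":0,"ty":0.0308,"tz":0.0152,"rx":0,"ry":0,"rz":0,"fingers":0.0405},{"tx":0,"ty":0.0308,"tz":0.0152,"rx":0,"ry":0,"rz":0,"fingers":0.0405},{"tx":0,"ty":0.0308,"tz":0.0152,"rx":0,"ry":0,"rz":0,"fingers":0.0405},{"tx":0,"ty":0.0308,"tz":0.0152,"rx":0,"ry":0,"rz":0,"fingers":0.0405}]' && python3 -m crank '[{"tx":0,"ty":0.0308,"tz":0.0152,"rx":0,"ry":0,"rz":0,"fingers":0.0405},{"tx":0,"ty":0.0308,"tz":0.0152,"rx":0,"ry":0,"rz":0,"fingers":0.0405},{"tx":0,"ty":0.0308,"tz":0.0152,"rx":0,"ry":0,"rz":0,"fingers":0.0405},{"tx":0,"ty":0.0156,"tz":0.0072,"rx":0,"ry":0,"rz":0,"fingers":0.0405}]' && python3 -m crank '[{"tx":0.02,"ty":0,"tz":0,"rx":0,"ry":0,"rz":0,"fingers":0.0405},{"tx":0.03,"ty":0,"tz":0,"rx":0,"ry":0,"rz":0,"fingers":0.0405},{"tx":0.02,"ty":0,"tz":0,"rx":0,"ry":0,"rz":0,"fingers":0.0405},{"tx":0,"ty":0,"tz":0,"rx":0,"ry":0,"rz":0,"fingers":0.0405},{"tx":0,"ty":0,"tz":0,"rx":0,"ry":0,"rz":0,"fingers":0.0405}]'
python3 - <<'E'
from h import *
np.set_printoptions(precision=4,suppress=True)
plan([.494,-.372,.15])
S={c:robot.snapshot(c) for c in('scene','top')}
for n in("tongs_jaws","bottle"):
    for c in S: print(n,c,[(np.round(p["centre"],1),round(p["confidence"],2)) for p in robot.place_of(n,c)[:2]])
p=np.array(robot.get_state()["position"]);
print("jaws pred",proj(S["scene"],[p-[0,0,.075],p-[0,0,.086]]).tolist())
for X in ([.494,-.372,.0025],[.494,-.372,.0425]): print("bottle pred",[proj(S[c],X).round(1).tolist() for c in S])
s,t=S['scene']['img'][:,:,::-1],S['top']['img'][:,:,::-1]
r=lambda im,x,y,w,h,W,H: cv2.resize(im[y:y+h,x:x+w],(W,H),interpolation=cv2.INTER_CUBIC)
cv2.imwrite("pics/crop5.png",np.hstack([r(s,420,240,100,125,400,500),r(t,440,210,80,100,400,500)]))
E
```

```text
time_s: 17.6
position: [0.5079, -0.1161, 0.2368]
ee_rot: [[-0.001, 0.391, -0.92], [-0.0, -0.92, -0.391], [-1.0, -0.0, 0.001]]
force: [1.2, 0.5, -1.5]
grip_width: 0.0407
time_s: 18.0
position: [0.5, -0.2536, 0.2367]
ee_rot: [[-0.001, 0.391, -0.921], [0.0, -0.921, -0.391], [-1.0, -0.001, 0.001]]
force: [1.0, -0.5, -1.5]
grip_width: 0.0405
time_s: 18.4
position: [0.4928, -0.3755, 0.2369]
ee_rot: [[-0.001, 0.388, -0.922], [-0.001, -0.922, -0.388], [-1.0, 0.001, 0.001]]
force: [0.3, -0.0, -0.4]
grip_width: 0.0404
time_s: 18.9
position: [0.4937, -0.3726, 0.1673]
ee_rot: [[-0.001, 0.39, -0.921], [0.0, -0.921, -0.39], [-1.0, -0.001, 0.001]]
force: [-0.3, 0.9, -0.9]
grip_width: 0.0404
t 18.9 pos [ 0.4937 -0.3726  0.1673] yaw -67.03 tilt [-0.0012  0.0002] F [-0.3  0.9 -0.9] w 0.0404
   tool shift mm [17.3 -0.4 -0.5] 
tongs_jaws scene [(array([480.7, 299.9]), 0.75), (array([492.7, 233.7]), 0.16)]
tongs_jaws top [(array([489.7, 251.3]), 0.54)]
bottle scene [(array([475.2, 348.4]), 0.67)]
bottle top [(array([477.1, 259.9]), 0.53)]
jaws pred [[477.49551870977564, 302.41679502246393], [476.814422099274, 307.9697320448254]]
bottle pred [[[471.7, 346.6]], [[476.8, 260.9]]]
bottle pred [[[474.1, 327.7]], [[482.4, 257.6]]]
```

View pics/crop5.png

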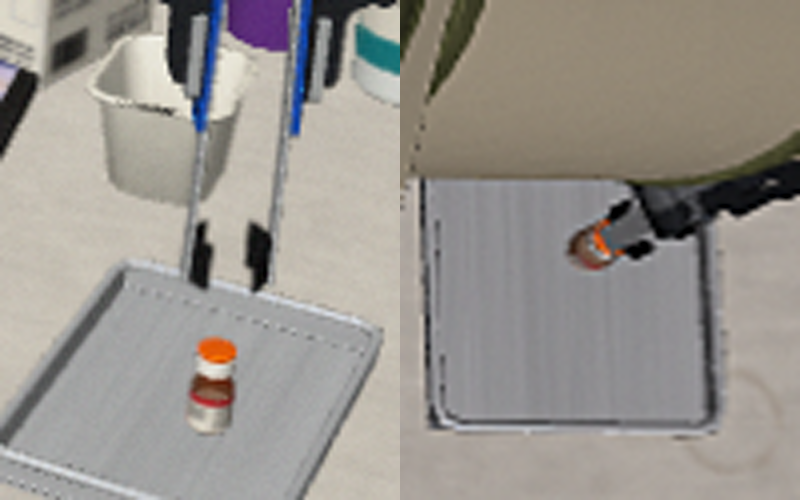

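The crop shows the jaws at scene (477.5,303.8) directly above the bottle, whose cap is at (474,326) and base at (472,346). Both agree with prediction within about 1.5 px. I'll go lower, to just above the cap, and check the alignment in both views.

```bash
python3 -m crank '[{"tx":0.01,"ty":0,"tz":0,"rx":0,"ry":0,"rz":0,"fingers":0.0405},{"tx":0.01,"ty":0,"tz":0,"rx":0,"ry":0,"rz":0,"fingers":0.0405},{"tx":0,"ty":0,"tz":0,"rx":0,"ry":0,"rz":0,"fingers":0.0405},{"tx":0,"ty":0,"tz":0,"rx":0,"ry":0,"rz":0,"fingers":0.0405}]'
python3 - <<'E'
from h import *
np.set_printoptions(precision=4,suppress=True)
plan([.494,-.372,.1])
S={c:robot.snapshot(c) for c in('scene','top')}
p=np.array(robot.get_state()["position"]);R=np.array(robot.get_state()["ee_rot"])
y=-R[:,1];x=-R[:,2] # tongs axes
r=lambda im,x0,y0,w,h,k: cv2.resize(im[y0:y0+h,x0:x0+w],None,fx=k,fy=k,interpolation=cv2.INTER_CUBIC)
out=[]
for c,(x0,y0),(w,h) in(('scene',(445,280),(56,80)),('top',(462,235),(44,80))):
    k=7; im=r(np.ascontiguousarray(S[c]['img'][:,:,::-1]),x0,y0,w,h,k)
    for zz,col in((-.086,(0,255,0)),(-.064,(255,255,0))):
        for sgn in(1,-1):
            q=[p+[0,0,zz]+sgn*y*g+x*u for g,u in((.009,-.0115),(.0155,0),(.009,.0115))]
            cv2.polylines(im,[((proj(S[c],q)-[x0,y0]+.5)*k).astype(int)],False,col,1)
    a=np.linspace(0,2*np.pi,40)
    for zz in(.0025,.0425):
        q=np.c_[.494+.0095*np.cos(a),-.372+.0095*np.sin(a),a*0+zz]
        cv2.polylines(im,[((proj(S[c],q)-[x0,y0]+.5)*k).astype(int)],True,(255,0,255),1)
    out.append(im)
cv2.imwrite("pics/crop6.png",np.hstack(out))
E
```

```text
time_s: 19.6
position: [0.4938, -0.3722, 0.1469]
ee_rot: [[-0.001, 0.391, -0.921], [0.0, -0.921, -0.391], [-1.0, -0.001, 0.001]]
force: [-0.3, 0.7, -0.8]
grip_width: 0.0405
t 19.6 pos [ 0.4938 -0.3722  0.1469] yaw -67.0 tilt [-0.0009  0.0005] F [-0.3  0.7 -0.8] w 0.0405
   tool shift mm [46.9 -0.  -0.3]
```

View pics/crop6.png

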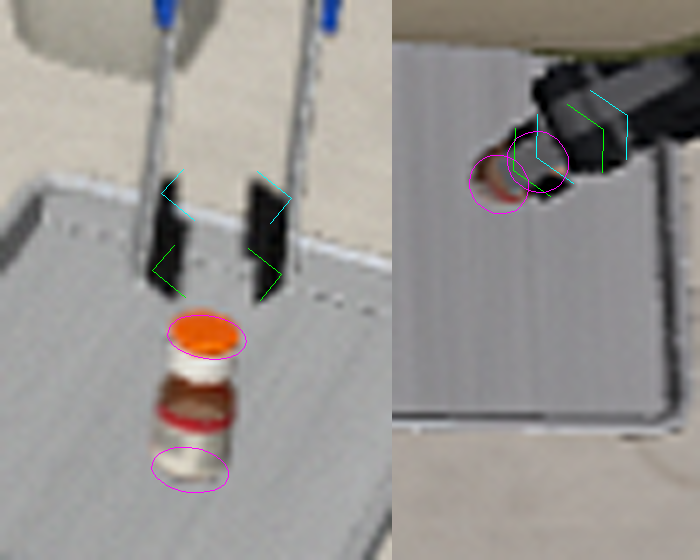

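The overlay shows the jaws where predicted, and the bottle roughly 2 mm further in +x than assumed (cap 0.5 px up in scene, base about 1–2 px up in top). I'll correct 2 mm and go down gently, watching the force.

```bash
python3 -m crank '[{"tx":0,"ty":0,"tz":-0.002,"rx":0,"ry":0,"rz":0,"fingers":0.0405},{"tx":0.006,"ty":0,"tz":0,"rx":0,"ry":0,"rz":0,"fingers":0.0405},{"tx":0.006,"ty":0,"tz":0,"rx":0,"ry":0,"rz":0,"fingers":0.0405},{"tx":0,"ty":0,"tz":0,"rx":0,"ry":0,"rz":0,"fingers":0.0405}]' && python3 -m crank '[{"tx":0.004,"ty":0,"tz":0,"rx":0,"ry":0,"rz":0,"fingers":0.0405},{"tx":0.004,"ty":0,"tz":0,"rx":0,"ry":0,"rz":0,"fingers":0.0405},{"tx":0,"ty":0,"tz":0,"rx":0,"ry":0,"rz":0,"fingers":0.0405}]' && python3 -m crank '[{"tx":0.004,"ty":0,"tz":0,"rx":0,"ry":0,"rz":0,"fingers":0.0405},{"tx":0.004,"ty":0,"tz":0,"rx":0,"ry":0,"rz":0,"fingers":0.0405},{"tx":0,"ty":0,"tz":0,"rx":0,"ry":0,"rz":0,"fingers":0.0405}]'
python3 - <<'E'
from h import *
plan([.496,-.3715,.099])
S=robot.snapshot('scene');c=cv2.resize(S['img'][280:360,435:511,::-1],None,fx=6,fy=6,interpolation=cv2.INTER_CUBIC);cv2.imwrite("pics/crop7.png",c)
E
```

```text
time_s: 20.1
position: [0.4957, -0.371, 0.1345]
ee_rot: [[-0.001, 0.391, -0.92], [0.001, -0.92, -0.391], [-1.0, -0.001, 0.001]]
force: [0.8, 0.1, -1.4]
grip_width: 0.0404
time_s: 20.4
position: [0.4958, -0.3713, 0.1269]
ee_rot: [[-0.001, 0.391, -0.92], [0.0, -0.92, -0.391], [-1.0, -0.001, 0.0]]
force: [-0.4, -0.2, -1.1]
grip_width: 0.0406
time_s: 20.7
position: [0.4958, -0.3712, 0.1189]
ee_rot: [[-0.0, 0.391, -0.92], [0.0, -0.92, -0.391], [-1.0, -0.001, 0.0]]
force: [-0.3, -0.3, -1.1]
grip_width: 0.0405
t 20.7 pos [ 0.4958 -0.3712  0.1189] yaw -66.99 tilt [-0.0005  0.0005] F [-0.3 -0.3 -1.1] w 0.0405
   tool shift mm [19.9  0.3 -0.1]
```

View pics/crop7.png

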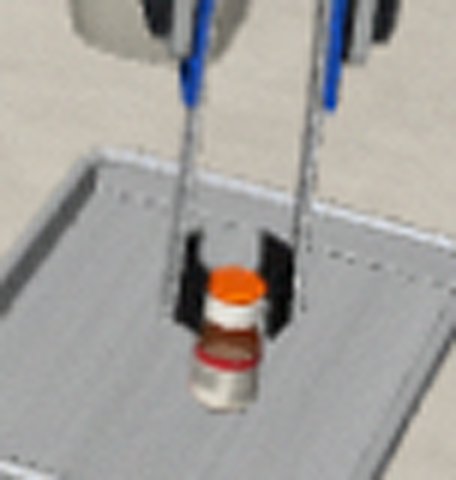

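The crop shows the jaws straddling the cap evenly (cap centre at x=237, jaw midpoint about 235), with no contact force. Continuing down.

```bash
python3 -m crank '[{"tx":0.004,"ty":0,"tz":0,"rx":0,"ry":0,"rz":0,"fingers":0.0405},{"tx":0.004,"ty":0,"tz":0,"rx":0,"ry":0,"rz":0,"fingers":0.0405},{"tx":0,"ty":0,"tz":0,"rx":0,"ry":0,"rz":0,"fingers":0.0405}]' && python3 -m crank '[{"tx":0.004,"ty":0,"tz":0,"rx":0,"ry":0,"rz":0,"fingers":0.0405},{"tx":0.004,"ty":0,"tz":0,"rx":0,"ry":0,"rz":0,"fingers":0.0405},{"tx":0.003,"ty":0,"tz":0,"rx":0,"ry":0,"rz":0,"fingers":0.0405},{"tx":0,"ty":0,"tz":0,"rx":0,"ry":0,"rz":0,"fingers":0.0405}]' && python3 -m crank '[{"tx":0,"ty":0,"tz":0,"rx":0,"ry":0,"rz":0,"fingers":0.0395},{"tx":0,"ty":0,"tz":0,"rx":0,"ry":0,"rz":0,"fingers":0.0385},{"tx":0,"ty":0,"tz":0,"rx":0,"ry":0,"rz":0,"fingers":0.0375},{"tx":0,"ty":0,"tz":0,"rx":0,"ry":0,"rz":0,"fingers":0.0365}]' 20 && python3 -m crank '[{"tx":0,"ty":0,"tz":0,"rx":0,"ry":0,"rz":0,"fingers":0.0355},{"tx":0,"ty":0,"tz":0,"rx":0,"ry":0,"rz":0,"fingers":0.0345},{"tx":0,"ty":0,"tz":0,"rx":0,"ry":0,"rz":0,"fingers":0.034},{"tx":0,"ty":0,"tz":0,"rx":0,"ry":0,"rz":0,"fingers":0.034}]'
```

```text
time_s: 21.05
position: [0.4958, -0.3712, 0.1109]
ee_rot: [[-0.001, 0.391, -0.92], [0.0, -0.92, -0.391], [-1.0, -0.001, 0.0]]
force: [-0.9, 0.6, -0.6]
grip_width: 0.0408
time_s: 21.45
position: [0.4958, -0.3713, 0.1]
ee_rot: [[-0.001, 0.391, -0.92], [0.0, -0.92, -0.391], [-1.0, -0.001, 0.0]]
force: [-1.1, -0.7, -0.6]
grip_width: 0.0406
time_s: 21.85
position: [0.496, -0.3716, 0.1007]
ee_rot: [[0.0, 0.391, -0.92], [-0.0, -0.92, -0.391], [-1.0, 0.0, -0.0]]
force: [-0.1, -0.7, -0.4]
grip_width: 0.0371
time_s: 22.25
position: [0.496, -0.3716, 0.1006]
ee_rot: [[0.0, 0.391, -0.92], [-0.0, -0.92, -0.391], [-1.0, 0.0, -0.0]]
force: [0.4, -0.6, 1.5]
grip_width: 0.0373
```

The fingers stopped at 37.2 mm. With the gripper's −0.8 mm reading offset, seen on the vial, that is the 38 mm expected on the bottle. Lifting gently.

```bash
python3 -m crank '[{"tx":-0.004,"ty":0,"tz":0,"rx":0,"ry":0,"rz":0,"fingers":0.034},{"tx":-0.008,"ty":0,"tz":0,"rx":0,"ry":0,"rz":0,"fingers":0.034},{"tx":-0.012,"ty":0,"tz":0,"rx":0,"ry":0,"rz":0,"fingers":0.034},{"tx":-0.016,"ty":0,"tz":0,"rx":0,"ry":0,"rz":0,"fingers":0.034},{"tx":-0.02,"ty":0,"tz":0,"rx":0,"ry":0,"rz":0,"fingers":0.034}]' 25 && python3 -m crank '[{"tx":-0.02,"ty":0,"tz":0,"rx":0,"ry":0,"rz":0,"fingers":0.034},{"tx":-0.02,"ty":0,"tz":0,"rx":0,"ry":0,"rz":0,"fingers":0.034},{"tx":-0.015,"ty":0,"tz":0,"rx":0,"ry":0,"rz":0,"fingers":0.034},{"tx":-0.012,"ty":0,"tz":0,"rx":0,"ry":0,"rz":0,"fingers":0.034},{"tx":-0.006,"ty":0,"tz":0,"rx":0,"ry":0,"rz":0,"fingers":0.034}]' && python3 -m crank '[{"tx":0,"ty":0,"tz":0,"rx":0,"ry":0,"rz":0,"fingers":0.034},{"tx":0,"ty":0,"tz":0,"rx":0,"ry":0,"rz":0,"fingers":0.034},{"tx":0,"ty":0,"tz":0,"rx":0,"ry":0,"rz":0,"fingers":0.034},{"tx":0,"ty":0,"tz":0,"rx":0,"ry":0,"rz":0,"fingers":0.034},{"tx":0,"ty":0,"tz":0,"rx":0,"ry":0,"rz":0,"fingers":0.034}]'
python3 - <<'E'
from h import *
plan([.496,-.3715,.23])
S=robot.snapshot('scene');cv2.imwrite("pics/scene8.png",cv2.resize(S['img'][190:390,130:530,::-1],None,fx=2,fy=2,interpolation=cv2.INTER_CUBIC))
p=np.array(robot.get_state()["position"])
print(proj(S,[p-[0,0,.0975],p-[0,0,.0575]]).round(1).tolist())
print([(round(q["confidence"],2),np.round(q["rect"])) for q in robot.regions_of("bottle","scene")])
E
```

```text
time_s: 22.75
position: [0.4958, -0.3714, 0.1618]
ee_rot: [[-0.0, 0.391, -0.921], [0.0, -0.921, -0.391], [-1.0, -0.0, 0.0]]
force: [-0.0, 0.2, -1.3]
grip_width: 0.0373
time_s: 23.25
position: [0.4961, -0.3717, 0.2349]
ee_rot: [[0.001, 0.391, -0.92], [-0.001, -0.92, -0.391], [-1.0, 0.001, -0.001]]
force: [0.1, -0.0, -1.1]
grip_width: 0.0371
time_s: 23.75
position: [0.4958, -0.3714, 0.233]
ee_rot: [[-0.001, 0.391, -0.921], [0.0, -0.921, -0.391], [-1.0, -0.0, 0.001]]
force: [-0.9, -0.4, -1.1]
grip_width: 0.0371
t 23.75 pos [ 0.4958 -0.3714  0.233 ] yaw -67.0 tilt [-0.0007  0.0002] F [-0.9 -0.4 -1.1] w 0.0371
   tool shift mm [ 3.   0.1 -0.2] 
[[479.9, 280.0], [482.4, 258.5]]
[]
```

View pics/scene8.png

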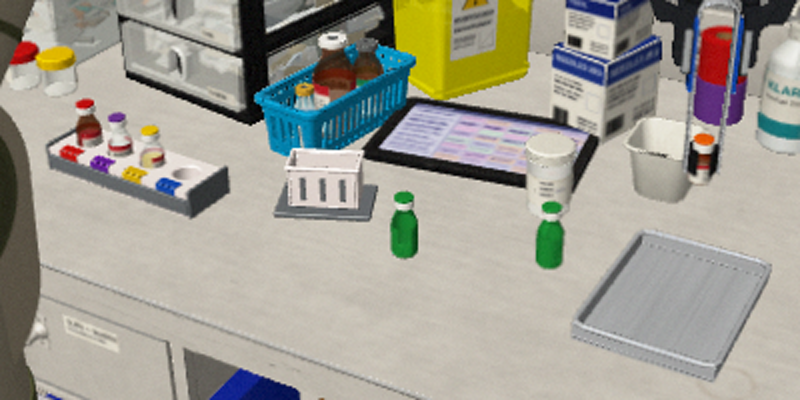

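The bottle is held upright in the tongs with its bottom at scene (480,281), against a prediction of (480,280), so its underside is about 13 cm up. The tray below is empty, the vials, pot and green look-alikes have not moved, and the arm is still. Handing in.

```bash
python3 -c "
from h import *; print(robot.hand_in()); plan([.496,-.3715,.233])"
```

```text
the job is handed in; nothing more can be done
None
the job is handed in; nothing more can be done
```

The job is done and handed in at about 24 s of the 72 s limit. No verdict was reported, so what follows rests on my own checks.

- **Purple vial:** I gripped it twice at right angles to centre it, then lowered it into the purple-clip slot, second from +y, and let go. The cap then showed at scene pixel (188,247) against (188,248) expected for fully down. Forces while inserting stayed under about 7 N.
- **Tongs and bottle:** I drew the tongs from the holder with a light squeeze and lowered the jaws round the orange-capped bottle with no contact force. They closed to a reading of 37.2 mm, which is about 38 mm after the gripper's roughly 0.8 mm low reading.
- **Final state:** The bottle is held upright and still above its empty tray. Its underside is about 13 cm above the counter, with its bottom edge at row 281 against 280 predicted. The gripper touched only the purple vial and the tongs.
- **Everything else:** The last picture shows the other vials, the white-lidded pot and the green look-alikes where they were.

**Checks that failed or disagreed:**
- The bottle network found nothing in the last picture, so the final check of the bottle is by eye and projection.
- The two cameras differed by about 2 mm on the bottle's x position, and I corrected for that before lowering.
- The first move call was refused because its rows left out some keys. Nothing moved.

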